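# Open the drive dock with the release pin

### The arm

A 6-joint arm with a two-finger parallel gripper is mounted at the origin on the work surface. World frame = base frame: x ahead of the robot, y to its left, z up, the work surface at z = 0. Lengths are in m, angles in rad, forces in N, time in s.
With the tool pointing down it reaches from about 0.25 to 0.775 m from the base axis. Payload 4 kg.
Tool frame: the origin (TCP) lies between the finger pads; the fingertips stand 25 mm ahead of it and the grasp point (between the pads) lies 6 mm ahead of it (robot.tip_reach is the distance from the TCP to the fingertips, in m); z points along the fingers, y is the line along which they close (so a half turn about z gives the same grasp; the last joint's range is limited). The gripper opens to 94 mm and grips with 3 to 60 N. Pads are 16 mm wide; open, the fingers measure 119 mm over their backs; the gripper's body (75 mm by 177 mm) begins 78 mm behind the grasp point.
Start: joints at [-1.293, 0.087, 1.371, -0, 1.684, -0.103], TCP at [0.204, -0.511, 0.203] pointing down, gripper open.
Joint ranges: [-3.1, 3.1], [-0.76, 2.03], [0.27, 2.55], [-1.08, 4.22], [0.17, 2.65], [-2.57, 2.57]. Speed limits (rad/s): [2.79, 2.79, 3.14, 3.14, 3.14, 3.14].

### API

Orientations are given as [roll, pitch, yaw] about the fixed x, y, z axes, in that order (R = Rz(yaw) Ry(pitch) Rx(roll)).
In Python, from bench import sensors, snapshot, camera_info, ticket, robot gives the robot as it stands.
- The arm moves only by the tool arm_command, never from a script. Its argument "plan" is a list of rows, each an object with "grip": the closure, from -1 (fully open) to 1 (shut); "slide": the shift along the tool's x, y, z normalised to -1 to 1, where 1 is 500 mm, a list of three; "spin": the turn about the tool's z normalised to -1 to 1, where 1 is 5 degrees. A call has 1 to 10 rows; each row shifts and turns the commanded pose from where the row before left it, along the tool's axes as they then stand; what a row does not reach is not made up. A row lasts 1/8 s, in which the tool goes at most 62.5 mm and 10.7 degrees, less where a joint would pass 70% of its speed; a pose out of reach is approached as far as the arm can. A call with a number of a shift or a turn outside -1 to 1 is refused whole. A call with a gripper value outside its range is refused whole. The fingers move at their own pace and stop on an object; the grip force is fixed at half the most. Time passes only in rows, so rows that do not move let the fingers close. It gives the time, the measured TCP pose, the force, the opening and the grip force at its end, in the units of the state.
- sensors.get_obs(): the state, without advancing time (a new reading comes with each control period).
- snapshot(name): name is "side" or "top" or "wrist"; returns the picture (480x640x3 uint8, red, green, blue); there is no depth.
- camera_info(name): a dict with "fx", "fy", "cx", "cy" (pixels), "position" and "rotation" of the camera in the world. Camera axes: x right, y up, looking along -z (the intrinsics and any distortion apply to the point x, -y, -z); pixel columns grow to the right and rows downward; lengths in m; the calibration is good to about 2 mm. The wrist camera is an equidistant fisheye: a pixel r from the principal point sees the ray r / f radians off the axis. A picture is of the moment at which its call begins: read the wrist's pose just before it. camera_info takes no time and is no camera call; for the wrist camera it gives the pose at the moment of the call.
- ticket.close_job(): hands the job in; it is judged then, once.
The state is a dict: "time": time; "joint_positions": joint angles; "qvel": joint speeds; "joint_torque": joint torques, N m; "tool_pos": TCP position; "ee_rot": TCP orientation; "wrist_force": force on the tool from outside, world axes, zero at the start; "wrist_torque": the same for the moment, N m; "width": finger opening in m; "finger_force": force on a finger pad.
Only numpy, scipy, OpenCV 4.12 (cv2) and the standard library are available. Lean on these libraries where they do the work, as an engineer would, in place of code of your own. Each camera call takes 0.05 s, during which the arm holds its last target. There are 200 camera calls.

### The job

The drive dock's tray is locked. Take the square-handled release pin out of the tool stand, feel gently with it through the slot in the dock's top for the hidden spring latch and press that until the tray pops out, never forcing the pin against anything solid. Then put the pin back upright in the stand hole it came from, fully seated, let go of it, and leave the tray out and everything else where it is.

Things in the scene. Friction and masses are not known exactly. Their poses are not given: they have to be found in the camera images.
- pin: Release pin (all sizes in mm), upright in one of the stand's three holes. Origin: centre of the underside of its round collar, which rests on the stand's top; z up along the pin. Collar diameter 22, 4 thick. Above the collar a square handle 16 x 16, 50 tall (4 to 54 above the origin), sides along its x and y. Below it a steel rod, diameter 5, with a round end 62 below the origin. 60 g. The other two tools have round handles.
- pin_tip (a point): End of the pin's rod, 62 below the pin's origin.
- stand: Dark wooden tool stand, 160 (its x) x 46 (its y) x 70 tall, fixed. Origin: centre of its underside. Three vertical holes, diameter 10, 66 deep, in a row at x = -52, 0 and +52; in which one the pin stands varies. The pin's sides are within 0.1 rad of the stand's.
- dock: Drive dock, closed dark steel case 180 (its x) x 150 (its y) x 75 tall, fixed to the desk. Origin: centre of its underside; x points from the tray's front to the back. The tray is in the face at x = -90. Dark vent stripes on the rear half of the top are not openings.
- slot (a point): Centre of the access slot, level with the dock's top (75 high), the only opening there: 54 long along the dock's y, 10 wide along x, in a 4 thick plate, 30 ahead of the dock's centre. The latch's plunger lies under it, 27 deep, its centre anywhere within 22 either side of the slot's centre, different each time and not to be seen: feel for it. It takes 2 N at first, some 5 N to trip.
- slot_end (a point): The slot's end on the dock's +y side, at its top. Depths are from the dock's top. 25 deep under the slot lies a rubber-mounted board that gives 3 N per mm for 4.5 mm, then is solid. It has one gap, 9 long along the slot, under which the plunger sits. Pressed through the gap the plunger trips 35 deep and is solid 41 deep, so press it 36 to 39 deep. More than 25 N on the pin does damage.
- tray (a joint): How far the dock's tray is out, m: 0 locked shut, 0.035 fully out towards the dock's -x. Once the plunger is pressed deep enough a spring drives the tray out in about half a second; it stays out. The plunger springs up again when left.
- hex_driver: Black tool with a round handle of diameter 22, 64 tall, shaft diameter 8, in another hole of the stand: leave alone. Origin on the stand's top.
- nut_driver: Grey tool with a round handle of diameter 26, 46 tall, shaft diameter 8, in another hole of the stand: leave alone. Origin on the stand's top.
- usb_stick: USB stick 58 x 20 x 10 lying between stand and dock: leave alone. Origin under its centre.
- mug: Black cup, diameter 76, 110 tall: leave alone. Origin under its centre.
- phone: Phone lying flat, 155 x 74 x 8: leave alone. Origin under its centre.
Not all that is in view belongs to the job. What is shaped like the pin but pink is not meant.

How it is judged:
On the way, in this order (a step that is already met when the one before it is completed fails the run):
1. the pin is lifted clear of the stand (z of pin_tip in the frame of stand above 0.072 m), for 0.1 s.
2. the tray springs out while the pin's tip is down the slot (value of joint tray above 0.012 m and z of pin_tip in the frame of slot below -0.01 m and horizontal distance between pin_tip and slot below 0.03 m), for 0.02 s.
At the end, for the whole second after the job is handed in: The tray is more than 28 mm out; the pin is back at rest in the hole it came from, upright (within 0.08 rad) and seated (within 6 mm of where it was), and released (value of joint tray above 0.028 m and distance of pin from where it was at the start of the episode below 0.006 m and angle between pin's own z axis and vertical below 0.08 rad and linear speed of pin below 0.02 m/s); the robot touches nothing.
It fails at once if the pin was pressed against the dock or its inside with more than 25 N (contact force between pin and dock above 25 N).
It fails at once if the robot pressed on the dock with more than 20 N (contact force between any of the fingers, the arm and dock above 20 N).
It fails at once if one of the other tools was moved more than 20 mm (distance of any of hex_driver, nut_driver from where it was at the start of the episode above 0.02 m).
It fails at once if the usb stick, the cup or the phone was moved more than 20 mm (distance of any of usb_stick, mug, phone from where it was at the start of the episode above 0.02 m).
It also fails if it takes over 72 s, if anything falls off the work surface, if the arm or the gripper's body presses on something with over 40 N, if the wrist force passes 120 N, or if a joint passes its speed limit or range.

## Working session

There is one attempt and no reset: what is moved stays moved. The work goes in short steps, Python scripts to look and compute and a tool call to move; the robot and the scene stay as the last step left them, time stands still between calls to the robot, and variables do not carry over. Pictures are saved under pics/ and viewed, at most 12 in all, crops included, and the job is handed in when it is done.

Besides the shell and the picture viewer there is one more tool, called after "Request:" as a command line: name --argument value ..., lists and objects as JSON in quotes. arm_command: Moves the arm, as the interface text tells. Scaled input: -1 to 1 covers 500 mm each way for a shift and 5 degrees each way for a turn. Its arguments: {"type":"object","properties":{"plan":{"type":"array","items":{"type":"object","properties":{"grip":{"type":"number"},"slide":{"type":"array","items":{"type":"number"}},"spin":{"type":"number"}}}}},"required":["plan"]}

```bash
mkdir -p pics
cat > h.py <<'E'
import numpy as np, cv2
from bench import sensors, snapshot, camera_info, ticket, robot
def grab(n,f):
    c=camera_info(n); im=snapshot(n); cv2.imwrite('pics/'+f,im[:,:,::-1]); return c,im
def ray(c,u,v,fish=False):
    x=(u-c['cx'])/c['fx']; y=(v-c['cy'])/c['fy']
    if fish:
        t=np.hypot(x,y); s=np.sin(t)/t if t>1e-9 else 1; d=np.array([x*s,-y*s,-np.cos(t)])
    else: d=np.array([x,-y,-1.])
    return np.array(c['position']),np.array(c['rotation'])@(d/np.linalg.norm(d))
def onz(c,u,v,z,fish=False):
    p,d=ray(c,u,v,fish); return p+d*(z-p[2])/d[2]
def tri(*rs):
    A=np.zeros((3,3));b=np.zeros(3)
    for p,d in rs:
        M=np.eye(3)-np.outer(d,d);A+=M;b+=M@p
    return np.linalg.solve(A,b)
E
python3 - <<'E'
from h import *
import pickle
D={}
for n in('side','top'):
    c,im=grab(n,n+'0.png'); D[n]=c; print(n,c)
pickle.dump(D,open('cams.pkl','wb'))
print(sensors.get_obs())
E
```

```text
side {'fx': 597.590524502087, 'fy': 597.590524502087, 'cx': 321.34489718811636, 'cy': 243.0213064459919, 'position': array([ 0.4137564 , -0.6973058 ,  0.99736097]), 'rotation': array([ 0.68136887,  0.01054081, -0.23690052])}
top {'fx': 507.33236982959096, 'fy': 507.33236982959096, 'cx': 316.7785764860709, 'cy': 234.5436703630641, 'position': array([0.2964584 , 0.00532534, 1.20947879]), 'rotation': array([ 0.21335727,  0.00278552, -1.53640292])}
{'time': 0.1, 'joint_positions': array([-1.29315075e+00,  8.78721159e-02,  1.37209827e+00, -1.00813449e-05,
        1.68360517e+00, -1.03110556e-01]), 'qvel': array([-0.00041115, -0.00255822, -0.00380601,  0.00164091, -0.00174134,
       -0.00073386]), 'joint_torque': array([ 2.59551634e-03, -3.41254342e+01, -3.03301764e+01,  7.20845908e-02,
        3.04400269e-02, -9.52894220e-05]), 'tool_pos': array([ 0.20424102, -0.51013069,  0.2022286 ]), 'ee_rot': array([-3.13961925e+00, -1.94129690e-04,  3.80754817e-01]), 'wrist_force': array([ 0.06751558, -0.11825558,  0.12682366]), 'wrist_torque': array([0.0310214 , 0.0258927 , 0.02553219]), 'finger_force': 0.0, 'width': 0.09397978180283725}
```

View pics/top0.png

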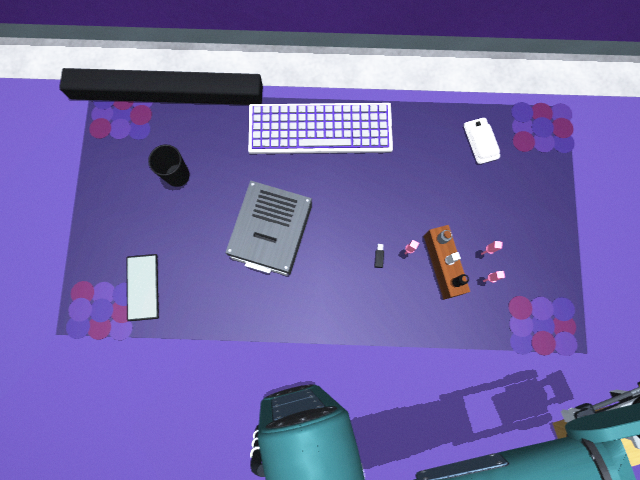

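View pics/side0.png

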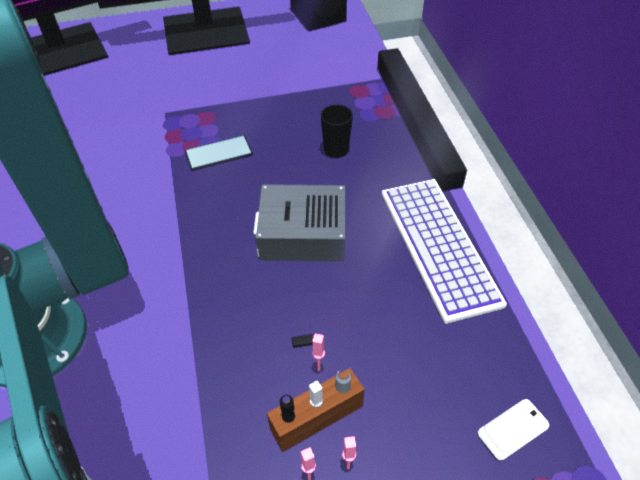

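The white-handled pin stands in the middle hole, at top (453,258) and side (316,393). The slot is at top (265,237) and side (288,211). Next I'll measure with masks.

```bash
python3 - <<'E'
s=open('h.py').read()
s=s.replace("import numpy as np, cv2","import numpy as np, cv2\nfrom scipy.spatial.transform import Rotation as Ro")
s=s.replace("np.array(c['rotation'])@","Ro.from_euler('xyz',c['rotation']).as_matrix()@")
open('h.py','w').write(s)
E
cat > m.py <<'E'
from h import *
import pickle
D=pickle.load(open('cams.pkl','rb'))
B={'top':dict(pin=(435,240,475,275),slot=(248,228,282,246),dock=(222,178,316,280),stand=(415,215,480,305)),
   'side':dict(pin=(300,375,332,412),slot=(278,196,298,226),dock=(250,180,352,265),stand=(260,365,372,450))}
def comp(m,b):
    n,l,s,c=cv2.connectedComponentsWithStats(m.astype(np.uint8)); i=1+np.argmax(s[1:,4]); return (l==i),c[i]+[b[0],b[1]],s[i]+np.array([b[0],b[1],0,0,0])
R={}
for n in B:
    im=cv2.imread(f'pics/{n}0.png').astype(int)
    for k,b in B[n].items():
        p=im[b[1]:b[3],b[0]:b[2]]; mx=p.max(2); mn=p.min(2)
        if k=='pin': m=(mn>150)&(mx-mn<40)
        if k=='slot': m=mx<60
        if k=='stand': m=(p[:,:,2]-p[:,:,0]>50)&(p[:,:,2]>p[:,:,1]+25)
        if k=='dock': m=(mx-mn<35)&(mx>75)
        M,c,s=comp(m,b); R[n,k]=c
        r=cv2.minAreaRect(np.argwhere(M)[:,::-1].astype(np.float32)+[b[0],b[1]] if 0 else (np.argwhere(M)[:,::-1]+[b[0],b[1]]).astype(np.float32))
        print(n,k,c.round(1),s,np.round(cv2.boxPoints(r),1).tolist())
for k in('pin','slot'):
    print(k,tri(ray(D['top'],*R['top',k]),ray(D['side'],*R['side',k])), onz(D['top'],*R['top',k],.075 if k=='slot' else .124),onz(D['side'],*R['side',k],.075 if k=='slot' else .1))
for n,b in (('top',(405,205,505,305)),('side',(265,355,365,455))):
    im=cv2.imread(f'pics/{n}0.png'); cv2.imwrite(f'pics/{n}_c.png',cv2.resize(im[b[1]:b[3],b[0]:b[2]],None,fx=4,fy=4,interpolation=cv2.INTER_CUBIC))
a,b=[cv2.imread(f'pics/{n}_c.png') for n in('top','side')]
cv2.imwrite('pics/c1.png',np.hstack([a,b]))
E
python3 m.py
```

```text
top pin [455.6 256. ] [451 252  10   9  61] [[450.6000061035156, 253.8000030517578], [458.1000061035156, 251.3000030517578], [460.3999938964844, 258.20001220703125], [452.8999938964844, 260.70001220703125]]
top slot [264.9 236.3] [254 233  22   8  41] [[253.8000030517578, 234.89999389648438], [254.39999389648438, 232.39999389648438], [275.6000061035156, 237.60000610351562], [274.8999938964844, 240.1999969482422]]
top dock [268.1 229.1] [ 226  181   86   95 4935] [[223.1999969482422, 258.8999938964844], [249.0, 178.10000610351562], [312.20001220703125, 198.3000030517578], [286.3999938964844, 279.1000061035156]]
top stand [448.3 260.9] [ 430  225   40   72 1057] [[428.70001220703125, 229.6999969482422], [448.29998779296875, 223.5], [469.79998779296875, 291.20001220703125], [450.1000061035156, 297.3999938964844]]
side pin [316.  393.2] [309 381  14  26 236] [[309.0, 381.0], [322.0, 381.0], [322.0, 406.0], [309.0, 406.0]]
side slot [286.6 212.7] [285 206   4  14  46] [[285.0, 206.0], [288.0, 206.0], [288.0, 219.0], [285.0, 219.0]]
side dock [301.  214.9] [ 254  185   91   76 4503] [[254.0, 185.0], [344.0, 185.0], [344.0, 260.0], [254.0, 260.0]]
side stand [314.  404.4] [ 267  368   97   70 1880] [[265.79998779296875, 413.20001220703125], [351.29998779296875, 366.6000061035156], [364.6000061035156, 390.8999938964844], [279.1000061035156, 437.6000061035156]]
pin [ 0.49531921 -0.29049719  0.10728757] [ 0.49406431 -0.28586117  0.124     ] [ 0.49420884 -0.28750855  0.1       ]
slot [0.53262728 0.13587359 0.06751659] [0.53378313 0.13536251 0.075     ] [0.52901932 0.12837808 0.075     ]
```

View pics/c1.png

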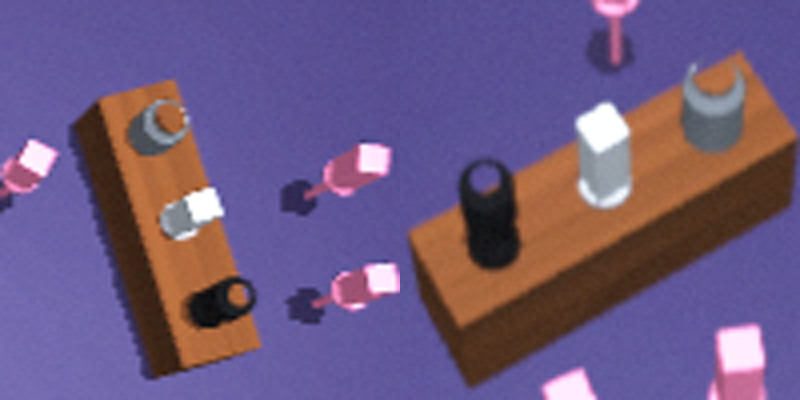

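```bash
python3 - <<'E'
from h import *
import pickle
D=pickle.load(open('cams.pkl','rb')); T,S=D['top'],D['side']
t=lambda x,y:(x/4+405,y/4+205); s=lambda x,y:(x/4+265,y/4+355)
print('pintop',tri(ray(T,*t(204,206)),ray(S,*s(603,128))),onz(T,*t(204,206),.124),onz(S,*s(603,128),.124))
# stand top corners: -x.. near robot end etc
ct=[t(100,100),t(175,80),t(260,347),t(183,367)]
cs=[s(740,52),s(797,135),s(463,326),s(409,234)]
# top view: far-left,far-right,near-right,near-left ; side view: far-left?,..
for a in ct: print('T',onz(T,*a,.07))
for a in cs: print('S',onz(S,*a,.07))
c=camera_info('wrist'); print(c)
E
cat > w.py <<'E'
from h import *
import sys
c,im=grab('wrist',sys.argv[1]); o=sensors.get_obs(); print(c,o['time'],o['tool_pos'],o['ee_rot'],o['wrist_force'],o['width'])
import pickle; pickle.dump(c,open('pics/'+sys.argv[1]+'.pkl','wb'))
E
```

```text
pintop [ 0.57652795 -0.30926959  0.09066825] [ 0.49292446 -0.28679168  0.124     ] [ 0.64658165 -0.32584815  0.124     ]
T [ 0.56257152 -0.24303604  0.07      ]
T [ 0.57586147 -0.28636971  0.07      ]
T [ 0.42355786 -0.33076841  0.07      ]
T [ 0.41090101 -0.28743739  0.07      ]
S [ 0.72909196 -0.28377113  0.07      ]
S [ 0.7381422  -0.32515183  0.07      ]
S [ 0.57944211 -0.36957079  0.07      ]
S [ 0.56944247 -0.3279561   0.07      ]
{'fx': 371.64829954431775, 'fy': 371.64829954431775, 'cx': 322.4937988810872, 'cy': 242.15935190770213, 'position': array([ 0.2834366 , -0.47996006,  0.38433847]), 'rotation': array([-2.90961579e-01,  1.02655331e-03, -1.18935101e+00])}
```

Run:
```python
from h import *
import pickle
D=pickle.load(open('cams.pkl','rb')); T,S=D['top'],D['side']
t=lambda x,y:(x/4+405-.4,y/4+205-.4); s=lambda x,y:((x-400)/4+265-.4,y/4+355-.4)
print('pintop',tri(ray(T,*t(204,206)),ray(S,*s(603,128))),onz(T,*t(204,206),.124),onz(S,*s(603,128),.124))
A=[]
for a,b in zip([(100,100),(175,80),(260,347),(183,367)],[(740,52),(797,135),(463,326),(409,234)]):
    p=tri(ray(T,*t(*a)),ray(S,*s(*b))); A.append(p); print(p.round(4),onz(T,*t(*a),.07)[:2].round(4),onz(S,*s(*b),.07)[:2].round(4))
A=np.array(A); d=A[1]+A[0]-A[2]-A[3]; print('c',A.mean(0),'yaw',np.arctan2(d[1],d[0]))
# dock axis from top slot / dock rect
p=[onz(T,*q,.075) for q in [(286.4,279.1),(223.2,258.9),(249,178.1),(312.2,198.3)]]; print(np.array(p).round(4))
q=(p[3]-p[0]); print('dock yaw',np.arctan2(q[1],q[0]))
```

```text
pintop [ 0.49391261 -0.28646629  0.12212427] [ 0.4937752  -0.28594659  0.124     ] [ 0.49354037 -0.28738483  0.124     ]
[ 0.5633 -0.2421  0.0702] [ 0.5635 -0.2421] [ 0.5633 -0.242 ]
[ 0.5762 -0.2851  0.0715] [ 0.5768 -0.2855] [ 0.5763 -0.2845]
[ 0.425  -0.3304  0.0682] [ 0.4244 -0.3299] [ 0.4253 -0.331 ]
[ 0.4117 -0.2872  0.0676] [ 0.4118 -0.2866] [ 0.4113 -0.2883]
c [ 0.49405273 -0.28619778  0.06937476] yaw 0.29004541726552135
[[0.4374 0.0816 0.075 ]
 [0.4784 0.2269 0.075 ]
 [0.672  0.1805 0.075 ]
 [0.6278 0.0305 0.075 ]]
dock yaw -0.2620201540468877
```

Request:
arm_command --plan '[{"spin": 1,"grip": -1},{"slide": [0.098,-0.0372,-0.014],"grip": -1},{"slide": [0.098,-0.0372,-0.014],"grip": -1},{"slide": [0.098,-0.0372,-0.014],"grip": -1},{"slide": [0.098,-0.0372,-0.014],"grip": -1},{"slide": [0.098,-0.0372,-0.014],"grip": -1},{"slide": [0.098,-0.0372,-0.014],"grip": -1},{"slide": [0.0966,-0.0372,-0.014],"grip": -1},{"grip": -1},{"grip": -1}]'

```text
invalid input at $.plan[0]: expected keys grip, slide, spin
```

```bash
python3 w.py w1.png
```

```text
{'fx': 371.64829954431775, 'fy': 371.64829954431775, 'cx': 322.4937988810872, 'cy': 242.15935190770213, 'position': array([ 0.2834366 , -0.47996006,  0.38433847]), 'rotation': array([-2.90961579e-01,  1.02655331e-03, -1.18935101e+00])} 0.15 [ 0.20430602 -0.51022098  0.20240272] [-3.13998974e+00 -1.57866046e-04  3.80825336e-01] [-0.04085179 -0.42089015 -0.11883928] 0.09389776450468464
```

View pics/w1.png

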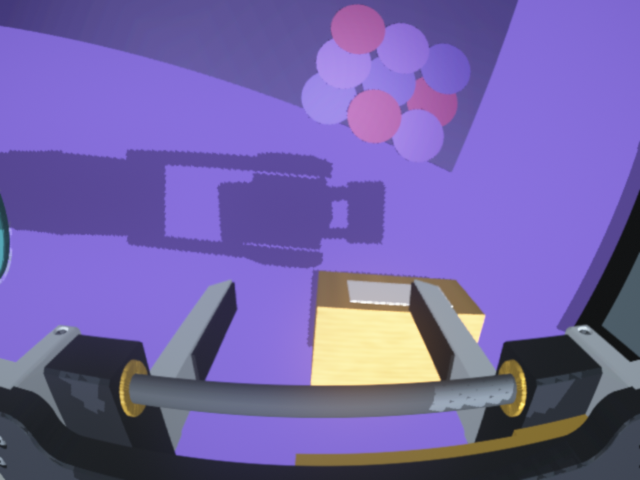

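That picture still shows the start pose (fingers, a wooden box at right), because the move was refused for missing keys. I'll resend it.

Request:
arm_command --plan '[{"slide": [0,0,-0.05],"spin": 1,"grip": -1},{"slide": [0.098,-0.0372,-0.014],"spin": 0,"grip": -1},{"slide": [0.098,-0.0372,-0.014],"spin": 0,"grip": -1},{"slide": [0.098,-0.0372,-0.014],"spin": 0,"grip": -1},{"slide": [0.098,-0.0372,-0.014],"spin": 0,"grip": -1},{"slide": [0.098,-0.0372,0],"spin": 0,"grip": -1},{"slide": [0.098,-0.0372,0],"spin": 0,"grip": -1},{"slide": [0.0966,-0.0372,0],"spin": 0,"grip": -1},{"slide": [0,0,0],"spin": 0,"grip": -1},{"slide": [0,0,0],"spin": 0,"grip": -1}]'

```text
time: 1.4
tool_pos: [0.494, -0.2871, 0.2558]
ee_rot: [-3.141, 0.001, 0.294]
wrist_force: [-0.2, 0.6, -0.2]
width: 0.0941
finger_force: 0.0
```

```bash
python3 w.py w2.png
```

```text
{'fx': 371.64829954431775, 'fy': 371.64829954431775, 'cx': 322.4937988810872, 'cy': 242.15935190770213, 'position': array([ 0.57571068, -0.26342121,  0.43782416]), 'rotation': array([-2.92259746e-01, -7.58489771e-04, -1.27641107e+00])} 1.45 [ 0.4936716  -0.28757991  0.25607318] [-3.14158321e+00  8.37981592e-04  2.92521528e-01] [ 0.1725552   0.12802391 -0.03082609] 0.09402972340392896
```

View pics/w2.png

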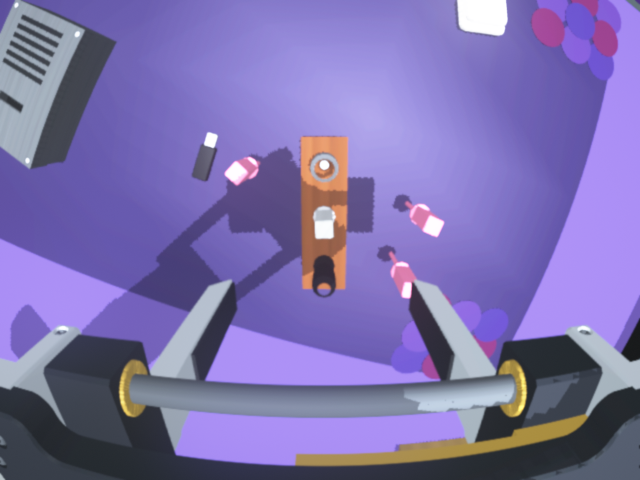

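The wrist view shows the stand upright in the image, with the pin's white top face near (324,229) and the pink decoys well to the side. I'll refine the pin's position by mask.

Run:
```python
from h import *
import pickle
c=pickle.load(open('pics/w2.png.pkl','rb')); D=pickle.load(open('cams.pkl','rb'))
im=cv2.imread('pics/w2.png').astype(int); p=im[195:250,300:350]; 
for th in (190,215,235):
    m=(p.min(2)>th).astype(np.uint8); n,l,s,ce=cv2.connectedComponentsWithStats(m); i=1+np.argmax(s[1:,4])
    r=cv2.minAreaRect(np.argwhere(l==i)[:,::-1].astype(np.float32)); u,v=ce[i]+[300,195]
    print(th,s[i],u,v,r,onz(c,u,v,.124,True))
    for n_,q in(('top',(455.6,256.1)),): print(tri(ray(c,u,v,True),ray(D['top'],*q)))
```

```text
190 [ 14  16  22  28 392] 323.9234693877551 226.77551020408163 ((24.5, 29.5), (27.0, 21.0), 90.0) [ 0.49917868 -0.28817596  0.124     ]
[ 0.49608467 -0.28923771  0.11145622]
215 [ 15  25  18  18 308] 323.68506493506493 228.68506493506493 ((23.5, 33.5), (17.0, 17.0), 90.0) [ 0.49747222 -0.28847776  0.124     ]
[ 0.49532342 -0.28884537  0.11465672]
235 [ 15  26  18  17 276] 323.8007246376812 229.19927536231884 ((23.5, 34.0), (16.0, 17.0), 90.0) [ 0.49705746 -0.28870944  0.124     ]
[ 0.49513906 -0.28885624  0.11529581]
```

Request:
arm_command --plan '[{"slide": [0.0024,0.0024,0.1],"spin": 0,"grip": -1},{"slide": [0,0,0.1],"spin": 0,"grip": -1},{"slide": [0,0,0.06],"spin": 0,"grip": -1},{"slide": [0,0,0.04],"spin": 0,"grip": -1},{"slide": [0,0,0],"spin": 0,"grip": -1}]'

```text
time: 2.08
tool_pos: [0.4936, -0.2881, 0.1043]
ee_rot: [-3.138, 0.003, 0.291]
wrist_force: [-0.0, 0.1, 1.1]
width: 0.0936
finger_force: 0.0
```

```bash
python3 w.py w3.png; python3 -c "
import cv2;im=cv2.imread('pics/w3.png');cv2.imwrite('pics/w3c.png',cv2.resize(im[180:430,160:490],None,fx=2,fy=2))"
```

```text
{'fx': 371.64829954431775, 'fy': 371.64829954431775, 'cx': 322.4937988810872, 'cy': 242.15935190770213, 'position': array([ 0.57584563, -0.26512209,  0.28613434]), 'rotation': array([-0.29401172,  0.00223359, -1.27906318])} 2.125 [ 0.49471852 -0.28859532  0.10605143] [-3.14082601e+00  8.85308904e-04  2.91429146e-01] [-0.27595176 -1.28736897 -0.28567954] 0.09425305903924397
```

View pics/w3c.png

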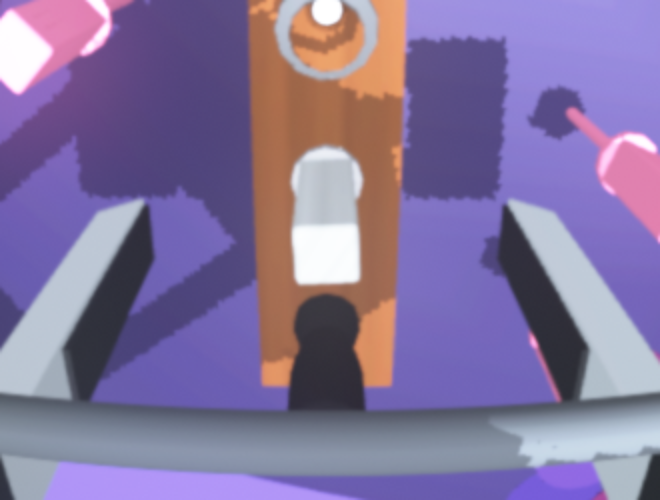

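The handle is centred between the fingers, with its top face at about (323,306) in the full frame. I'll check the along-tool offset before closing.

Run:
```python
from h import *
import pickle
c=pickle.load(open('pics/w3.png.pkl','rb')); c2=pickle.load(open('pics/w2.png.pkl','rb'))
im=cv2.imread('pics/w3.png').astype(int); p=im[275:335,295:350]; m=(p.min(2)>215).astype(np.uint8)
n,l,s,ce=cv2.connectedComponentsWithStats(m); i=1+np.argmax(s[1:,4]); u,v=ce[i]+[295,275]
print(s[i],u,v,cv2.minAreaRect(np.argwhere(l==i)[:,::-1].astype(np.float32)),onz(c,u,v,.124,True),tri(ray(c,u,v,True),ray(c2,323.8,229.2,True)))
```

```text
[ 11  17  34  30 918] 322.578431372549 306.1917211328976 ((27.416494369506836, 31.162885665893555), (29.333349227905273, 32.239437103271484), 87.39744567871094) [ 0.4975949  -0.28828571  0.124     ] [ 0.49636666 -0.28878963  0.12138452]
```

Request:
arm_command --plan '[{"slide": [0.004,0,0],"spin": 0,"grip": -1},{"slide": [0,0,0],"spin": 0,"grip": 1},{"slide": [0,0,0],"spin": 0,"grip": 1},{"slide": [0,0,0],"spin": 0,"grip": 1},{"slide": [0,0,0],"spin": 0,"grip": 1},{"slide": [0,0,0],"spin": 0,"grip": 1},{"slide": [0,0,0],"spin": 0,"grip": 1},{"slide": [0,0,0],"spin": 0,"grip": 1}]'

```text
time: 3.12
tool_pos: [0.4978, -0.2872, 0.1062]
ee_rot: [3.142, 0.0, 0.294]
wrist_force: [0.0, -0.3, 1.0]
width: 0.0276
finger_force: 0.0
```

Request:
arm_command --plan '[{"slide": [0,0,0],"spin": 0,"grip": 1},{"slide": [0,0,0],"spin": 0,"grip": 1},{"slide": [0,0,0],"spin": 0,"grip": 1},{"slide": [0,0,0],"spin": 0,"grip": 1}]'

```text
time: 3.62
tool_pos: [0.4978, -0.2872, 0.1063]
ee_rot: [3.142, -0.0, 0.294]
wrist_force: [0.7, 0.4, -0.2]
width: 0.0162
finger_force: 29.9
```

Request:
arm_command --plan '[{"slide": [0,0,-0.03],"spin": 0,"grip": 1},{"slide": [0,0,-0.07],"spin": 0,"grip": 1},{"slide": [0,0,-0.1],"spin": 0,"grip": 1},{"slide": [0,0,-0.1],"spin": 0,"grip": 1},{"slide": [0,0,0],"spin": 0,"grip": 1},{"slide": [0,0,0],"spin": 0,"grip": 1}]'

```text
time: 4.38
tool_pos: [0.4976, -0.2871, 0.2562]
ee_rot: [-3.142, 0.0, 0.293]
wrist_force: [-0.5, -0.0, -1.3]
width: 0.0158
finger_force: 29.9
```

```bash
python3 w.py w4.png
python3 - <<'E'
from h import *
for n in('side','top'): grab(n,n+'1.png')
w=cv2.imread('pics/w4.png'); s=cv2.imread('pics/side1.png')
a=cv2.resize(w[200:440,220:420],(400,480)); b=cv2.resize(s[290:450,250:384],(400,480))
cv2.imwrite('pics/c2.png',np.hstack([a,b]))
E
```

```text
{'fx': 371.64829954431775, 'fy': 371.64829954431775, 'cx': 322.4937988810872, 'cy': 242.15935190770213, 'position': array([ 0.57914889, -0.26343367,  0.43823727]), 'rotation': array([-2.91219530e-01, -9.89398478e-04, -1.27661936e+00])} 4.425 [ 0.49726012 -0.28679329  0.25478294] [-3.13954512e+00  1.69221832e-03  2.93522727e-01] [ 0.38366716  0.28311735 -1.42997505] 0.015871810493275927
```

View pics/c2.png

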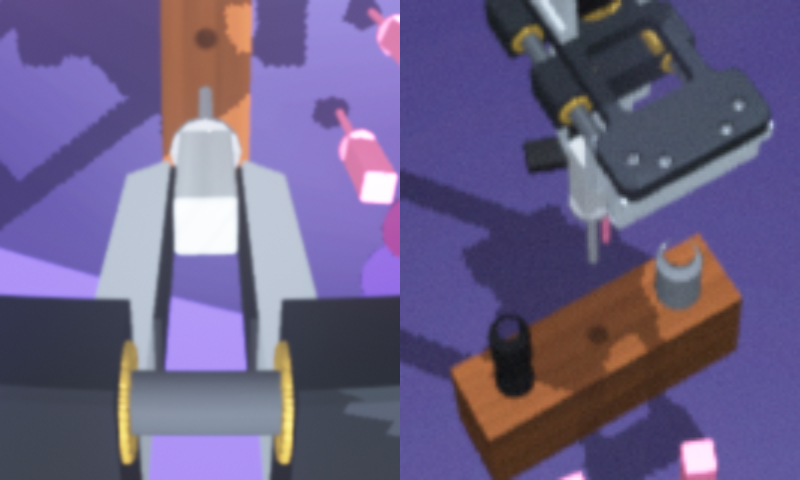

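The pin is held straight between the pads. The empty hole is at crop (206,38), and the side view shows the tip clear of the stand. Now I'll move over the dock.

Request:
arm_command --plan '[{"slide": [0.0385,-0.0978,0],"spin": 0,"grip": 1},{"slide": [0.0385,-0.0978,0],"spin": 0,"grip": 1},{"slide": [0.0385,-0.0978,0],"spin": 0,"grip": 1},{"slide": [0.0385,-0.0978,0],"spin": 0,"grip": 1},{"slide": [0.0385,-0.0978,0],"spin": 0,"grip": 1},{"slide": [0.0385,-0.0978,0],"spin": 0,"grip": 1},{"slide": [0.0385,-0.0978,0],"spin": 0,"grip": 1},{"slide": [0.0385,-0.0978,0],"spin": 0,"grip": 1},{"slide": [0,0,0],"spin": 0.9,"grip": 1},{"slide": [0,0,0],"spin": 0.9,"grip": 1}]'

```text
time: 5.78
tool_pos: [0.5312, 0.1328, 0.2542]
ee_rot: [3.141, 0.004, 0.136]
wrist_force: [-0.1, 0.1, -0.9]
width: 0.0158
finger_force: 29.9
```

Request:
arm_command --plan '[{"slide": [0,0,0],"spin": 0.9,"grip": 1},{"slide": [0,0,0],"spin": 0.9,"grip": 1},{"slide": [0,0,0],"spin": 0.9,"grip": 1},{"slide": [0,0,0],"spin": 0.9,"grip": 1},{"slide": [0,0,0.05],"spin": 0.95,"grip": 1},{"slide": [0,0,0.04],"spin": 0,"grip": 1},{"slide": [0,0,0],"spin": 0,"grip": 1},{"slide": [0,0,0],"spin": 0,"grip": 1}]'

```text
time: 6.78
tool_pos: [0.532, 0.1318, 0.2113]
ee_rot: [3.141, 0.0, -0.261]
wrist_force: [0.7, -0.1, -0.5]
width: 0.0157
finger_force: 29.9
```

```bash
python3 w.py w5.png
python3 - <<'E'
from h import *
w=cv2.imread('pics/w5.png'); s=snapshot('side')[:,:,::-1]
cv2.imwrite('pics/side2.png',s)
a=cv2.resize(w[120:360,220:420],(480,576),interpolation=cv2.INTER_CUBIC); b=cv2.resize(s[130:274,250:325],(300,576))
cv2.imwrite('pics/c3.png',np.hstack([a,b]))
E
```

```text
{'fx': 371.64829954431775, 'fy': 371.64829954431775, 'cx': 322.4937988810872, 'cy': 242.15935190770213, 'position': array([0.61432465, 0.1097617 , 0.3933211 ]), 'rotation': array([-2.90685857e-01, -1.81753406e-03, -1.83072925e+00])} 6.825 [0.5323383  0.13190266 0.21191575] [-3.14130576e+00 -8.55310870e-04 -2.60587165e-01] [ 1.33148216  0.34110419 -1.08047765] 0.015648676684196255
```

View pics/c3.png

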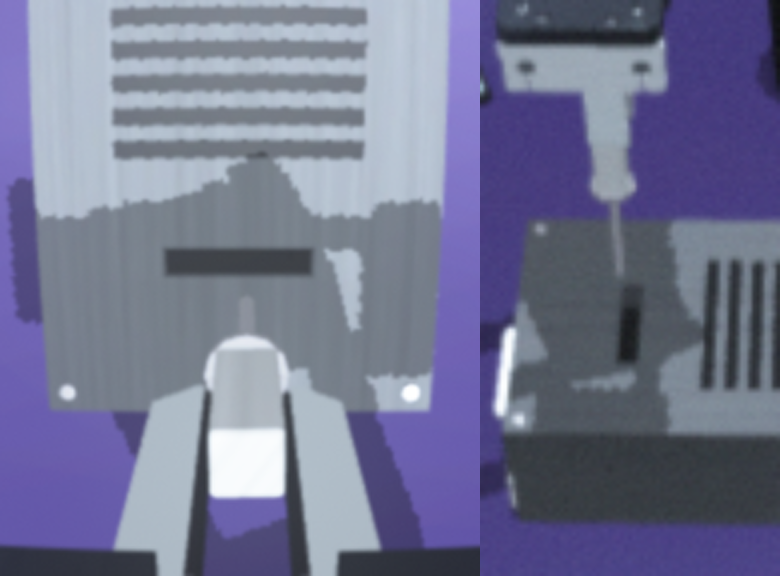

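The wrist view shows the slot level in the image, centred at about (319,229), and the tip at about (322,244). The side view agrees.

Run:
```python
from h import *
import pickle
c=pickle.load(open('pics/w5.png.pkl','rb'))
im=cv2.imread('pics/w5.png').astype(int)
p=im[215:240,278:362].max(2); m=(p<88).astype(np.uint8); n,l,s,ce=cv2.connectedComponentsWithStats(m); i=1+np.argmax(s[1:,4]); print(s[i]+[278,215,0,0,0],ce[i]+[278,215])
x,y,w,h=s[i][:4]+[278,215,0,0]; x-=.5;y-=.5
q=np.array([onz(c,a,b,.075,True) for a,b in((x,y),(x+w,y),(x+w,y+h),(x,y+h))]); print(q.round(4),np.linalg.norm(q[1]-q[0]),np.linalg.norm(q[2]-q[1]))
S=q.mean(0); d=q[0]+q[3]-q[1]-q[2]; yaw=np.arctan2(-d[0],d[1]); print('slot',S,'yaw',yaw)
# tip via wrist and side
us=cv2.imread('pics/side2.png')
cs=camera_info('side')
tip=(322.5,243.5); ts=(250+(620-480)/4-.4,130+275/4-.4)
T=onz(c,*tip,.114,True); print('tip',T,tri(ray(c,*tip,True),ray(cs,*ts)), onz(cs,*ts,.114))
# slot from side
sl=(250+(630-480)/4-.4,130+324/4-.4); print('slot side',onz(cs,*sl,.075))
# column profile of tip
print(im[238:250,322].max(1))
ty=-.2606; e=S-T; print('tool dx,dy', e[0]*np.cos(ty)+e[1]*np.sin(ty), e[0]*np.sin(ty)-e[1]*np.cos(ty))
```

```text
[290 224  59  10 590] [319.  228.5]
[[0.5463 0.1574 0.075 ]
 [0.5329 0.1071 0.075 ]
 [0.524  0.1093 0.075 ]
 [0.5375 0.16   0.075 ]] 0.05212051019251268 0.009160224377800586
slot [0.5351458  0.13343527 0.075     ] yaw -0.26064272286617346
tip [0.53237614 0.13102552 0.114     ] [0.52992677 0.13211239 0.11299022] [0.52791742 0.13273395 0.114     ]
slot side [0.53112154 0.13382315 0.075     ]
[134 134 134 135 138 146 154 156 156 156 157 157]
tool dx,dy 0.0020552437994395024 -0.0030420092743340876
```

Request:
arm_command --plan '[{"slide": [0.0046,-0.047,0.034],"spin": 0,"grip": 1},{"slide": [0,0,0.03],"spin": 0,"grip": 1},{"slide": [0,0,0],"spin": 0,"grip": 1},{"slide": [0,0,0],"spin": 0,"grip": 1},{"slide": [0,0,0],"spin": 0,"grip": 1}]'

```text
time: 7.5
tool_pos: [0.5407, 0.1538, 0.18]
ee_rot: [-3.141, -0.001, -0.261]
wrist_force: [-0.2, -0.0, -0.1]
width: 0.0157
finger_force: 29.9
```

```bash
python3 w.py w6.png
python3 - <<'E'
from h import *
w=cv2.imread('pics/w6.png'); s=snapshot('side')[:,:,::-1]
cv2.imwrite('pics/side3.png',s)
a=cv2.resize(w[200:320,280:400],(480,480),interpolation=cv2.INTER_CUBIC); b=cv2.resize(s[160:240,262:312],(300,480),interpolation=cv2.INTER_CUBIC)
cv2.imwrite('pics/c4.png',np.hstack([a,b]))
E
```

```text
{'fx': 371.64829954431775, 'fy': 371.64829954431775, 'cx': 322.4937988810872, 'cy': 242.15935190770213, 'position': array([0.62263454, 0.13167661, 0.36217223]), 'rotation': array([-2.89083383e-01, -1.17729855e-03, -1.83105666e+00])} 7.55 [0.54064539 0.15381873 0.18002307] [-3.14111567e+00 -1.28139410e-03 -2.60951805e-01] [-0.0335953  -0.36805557 -0.70691144] 0.015627345478019566
```

View pics/c4.png

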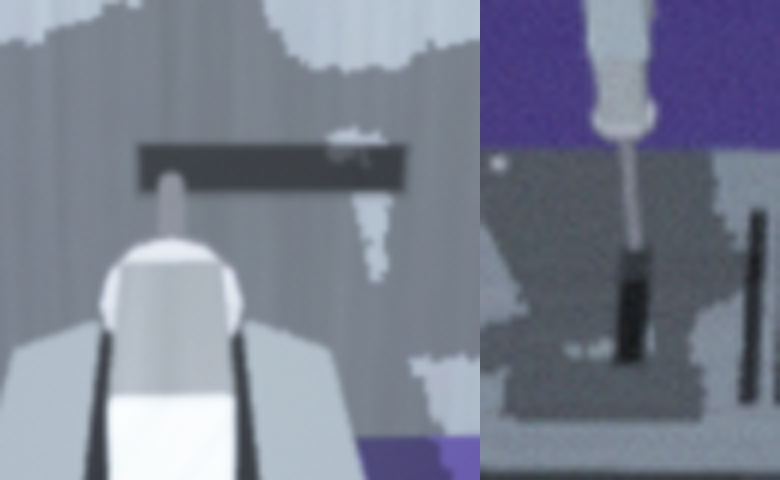

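Run:
```python
from h import *
import pickle
c=pickle.load(open('pics/w6.png.pkl','rb'))
f=lambda x,y:(280+x/4-.4,200+y/4-.4)
q=np.array([onz(c,*f(*a),.075,True) for a in((138,145),(405,145),(405,191),(138,191))])
print(np.linalg.norm(q[1]-q[0]),np.linalg.norm(q[2]-q[1]))
S=q.mean(0); ty=-.261
X=np.array([np.cos(ty),np.sin(ty)]);Y=np.array([np.sin(ty),-np.cos(ty)])
for zt in(.080,.082,.084):
    T=onz(c,*f(172,183.5),zt+.0025,True); e=(S-T)[:2]; print(zt,T,S,'dx',e@X,'dy',e@Y)
cs=camera_info('side'); g=lambda x,y:(262+(x-480)/6-.4,160+y/6-.4)
# side: tip end (637,250) minus radius ; slot ends
T=onz(cs,*g(636,240),.0845); S2=(onz(cs,*g(637,250),.075)+onz(cs,*g(630,362),.075))/2
print(T,S2,((S2-T)[:2])@X,((S2-T)[:2])@Y)
```

```text
0.05394207968570438 0.00975647114460941
0.08 [0.53951937 0.15338296 0.0825    ] [0.53521067 0.13356831 0.075     ] dx 0.0009503280046951994 dy 0.020255419294280933
0.082 [0.54011375 0.15322773 0.0845    ] [0.53521067 0.13356831 0.075     ] dx 0.0003360266516612741 dy 0.020258826129922008
0.084 [0.54070812 0.1530725  0.0865    ] [0.53521067 0.13356831 0.075     ] dx -0.000278274701372652 dy 0.02026223296556308
[0.53711443 0.1554012  0.0845    ] [0.53137462 0.13411668 0.075     ] -5.301039722435501e-05 0.022044803846886347
```

The tip lies over the slot near its +y end, off by about 0.3 mm across and +20.3 mm along. I'll lower it gently.

Request:
arm_command --plan '[{"slide": [0,0,0.014],"spin": 0,"grip": 1},{"slide": [0,0,0.014],"spin": 0,"grip": 1},{"slide": [0,0,0.014],"spin": 0,"grip": 1},{"slide": [0,0,0.014],"spin": 0,"grip": 1},{"slide": [0,0,0.004],"spin": 0,"grip": 1},{"slide": [0,0,0],"spin": 0,"grip": 1},{"slide": [0,0,0],"spin": 0,"grip": 1}]'

```text
time: 8.48
tool_pos: [0.5405, 0.154, 0.1496]
ee_rot: [-3.141, -0.001, -0.261]
wrist_force: [0.1, -0.1, -0.3]
width: 0.0158
finger_force: 29.9
```

Request:
arm_command --plan '[{"slide": [0,0,0.004],"spin": 0,"grip": 1},{"slide": [0,0,0.004],"spin": 0,"grip": 1},{"slide": [0,0,0],"spin": 0,"grip": 1},{"slide": [0,0,0],"spin": 0,"grip": 1}]'

```text
time: 8.98
tool_pos: [0.5408, 0.154, 0.1462]
ee_rot: [-3.141, -0.002, -0.261]
wrist_force: [-0.6, 0.4, 4.4]
width: 0.0155
finger_force: 29.9
```

Request:
arm_command --plan '[{"slide": [0,0,-0.008],"spin": 0,"grip": 1},{"slide": [0,0.007,0],"spin": 0,"grip": 1},{"slide": [0,0,0.005],"spin": 0,"grip": 1},{"slide": [0,0,0.003],"spin": 0,"grip": 1},{"slide": [0,0,0],"spin": 0,"grip": 1},{"slide": [0,0,0],"spin": 0,"grip": 1}]'

```text
time: 9.72
tool_pos: [0.5395, 0.1504, 0.1458]
ee_rot: [3.141, -0.001, -0.261]
wrist_force: [-0.8, -1.1, 5.4]
width: 0.0159
finger_force: 29.9
```

Request:
arm_command --plan '[{"slide": [0,0,-0.008],"spin": 0,"grip": 1},{"slide": [0,0.007,0],"spin": 0,"grip": 1},{"slide": [0,0,0.005],"spin": 0,"grip": 1},{"slide": [0,0,0.003],"spin": 0,"grip": 1},{"slide": [0,0,0],"spin": 0,"grip": 1},{"slide": [0,0,0],"spin": 0,"grip": 1}]'

```text
time: 10.48
tool_pos: [0.5387, 0.1472, 0.1458]
ee_rot: [-3.141, -0.001, -0.261]
wrist_force: [-0.5, -0.6, 4.8]
width: 0.0162
finger_force: 29.9
```

Request:
arm_command --plan '[{"slide": [0,0,-0.008],"spin": 0,"grip": 1},{"slide": [0,0.007,0],"spin": 0,"grip": 1},{"slide": [0,0,0.005],"spin": 0,"grip": 1},{"slide": [0,0,0.003],"spin": 0,"grip": 1},{"slide": [0,0,0],"spin": 0,"grip": 1},{"slide": [0,0,0],"spin": 0,"grip": 1}]'

```text
time: 11.22
tool_pos: [0.5377, 0.1437, 0.1458]
ee_rot: [3.142, -0.001, -0.261]
wrist_force: [-1.2, 0.0, 4.9]
width: 0.0159
finger_force: 29.9
```

Request:
arm_command --plan '[{"slide": [0,0,-0.008],"spin": 0,"grip": 1},{"slide": [0,0.007,0],"spin": 0,"grip": 1},{"slide": [0,0,0.005],"spin": 0,"grip": 1},{"slide": [0,0,0.003],"spin": 0,"grip": 1},{"slide": [0,0,0],"spin": 0,"grip": 1},{"slide": [0,0,0],"spin": 0,"grip": 1}]'

```text
time: 11.98
tool_pos: [0.5369, 0.1404, 0.1458]
ee_rot: [-3.142, -0.001, -0.261]
wrist_force: [-0.6, -1.0, 4.8]
width: 0.0157
finger_force: 29.9
```

Request:
arm_command --plan '[{"slide": [0,0,-0.008],"spin": 0,"grip": 1},{"slide": [0,0.007,0],"spin": 0,"grip": 1},{"slide": [0,0,0.005],"spin": 0,"grip": 1},{"slide": [0,0,0.003],"spin": 0,"grip": 1},{"slide": [0,0,0],"spin": 0,"grip": 1},{"slide": [0,0,0],"spin": 0,"grip": 1}]'

```text
time: 12.72
tool_pos: [0.536, 0.137, 0.1458]
ee_rot: [3.142, -0.001, -0.261]
wrist_force: [-0.2, -0.9, 5.5]
width: 0.0157
finger_force: 29.9
```

Request:
arm_command --plan '[{"slide": [0,0,-0.008],"spin": 0,"grip": 1},{"slide": [0,0.007,0],"spin": 0,"grip": 1},{"slide": [0,0,0.005],"spin": 0,"grip": 1},{"slide": [0,0,0.003],"spin": 0,"grip": 1},{"slide": [0,0,0],"spin": 0,"grip": 1},{"slide": [0,0,0],"spin": 0,"grip": 1}]'

```text
time: 13.48
tool_pos: [0.5351, 0.1336, 0.1458]
ee_rot: [3.142, -0.001, -0.261]
wrist_force: [-0.9, -0.5, 4.3]
width: 0.0156
finger_force: 29.9
```

Request:
arm_command --plan '[{"slide": [0,0,-0.008],"spin": 0,"grip": 1},{"slide": [0,0.007,0],"spin": 0,"grip": 1},{"slide": [0,0,0.005],"spin": 0,"grip": 1},{"slide": [0,0,0.003],"spin": 0,"grip": 1},{"slide": [0,0,0],"spin": 0,"grip": 1},{"slide": [0,0,0],"spin": 0,"grip": 1}]'

```text
time: 14.22
tool_pos: [0.5342, 0.1302, 0.1458]
ee_rot: [3.142, -0.001, -0.261]
wrist_force: [-1.0, -0.9, 4.7]
width: 0.0154
finger_force: 29.9
```

Request:
arm_command --plan '[{"slide": [0,0,-0.008],"spin": 0,"grip": 1},{"slide": [0,0.007,0],"spin": 0,"grip": 1},{"slide": [0,0,0.005],"spin": 0,"grip": 1},{"slide": [0,0,0.003],"spin": 0,"grip": 1},{"slide": [0,0,0],"spin": 0,"grip": 1},{"slide": [0,0,0],"spin": 0,"grip": 1}]'

```text
time: 14.98
tool_pos: [0.5333, 0.1268, 0.1458]
ee_rot: [3.142, -0.001, -0.261]
wrist_force: [-1.0, -1.4, 5.0]
width: 0.0159
finger_force: 29.9
```

Request:
arm_command --plan '[{"slide": [0,0,-0.008],"spin": 0,"grip": 1},{"slide": [0,0.007,0],"spin": 0,"grip": 1},{"slide": [0,0,0.005],"spin": 0,"grip": 1},{"slide": [0,0,0.003],"spin": 0,"grip": 1},{"slide": [0,0,0],"spin": 0,"grip": 1},{"slide": [0,0,0],"spin": 0,"grip": 1}]'

```text
time: 15.72
tool_pos: [0.5324, 0.1234, 0.146]
ee_rot: [3.142, -0.001, -0.261]
wrist_force: [0.3, -0.3, 5.1]
width: 0.0159
finger_force: 29.9
```

Request:
arm_command --plan '[{"slide": [0,0,-0.008],"spin": 0,"grip": 1},{"slide": [0,0.007,0],"spin": 0,"grip": 1},{"slide": [0,0,0.005],"spin": 0,"grip": 1},{"slide": [0,0,0.003],"spin": 0,"grip": 1},{"slide": [0,0,0],"spin": 0,"grip": 1},{"slide": [0,0,0],"spin": 0,"grip": 1}]'

```text
time: 16.48
tool_pos: [0.5313, 0.1201, 0.1454]
ee_rot: [3.141, -0.0, -0.261]
wrist_force: [-1.4, -0.1, 1.9]
width: 0.0158
finger_force: 29.9
```

Request:
arm_command --plan '[{"slide": [0,0,-0.008],"spin": 0,"grip": 1},{"slide": [0,0.007,0],"spin": 0,"grip": 1},{"slide": [0,0,0.005],"spin": 0,"grip": 1},{"slide": [0,0,0.003],"spin": 0,"grip": 1},{"slide": [0,0,0],"spin": 0,"grip": 1},{"slide": [0,0,0],"spin": 0,"grip": 1}]'

```text
time: 17.23
tool_pos: [0.5305, 0.1167, 0.1455]
ee_rot: [3.141, -0.0, -0.261]
wrist_force: [-0.5, -0.6, 1.6]
width: 0.0156
finger_force: 29.9
```

Force drops in the gap at two adjacent probes, so I'll centre between them and press.

Request:
arm_command --plan '[{"slide": [0,0,-0.008],"spin": 0,"grip": 1},{"slide": [0,-0.0035,0],"spin": 0,"grip": 1},{"slide": [0,0,0.005],"spin": 0,"grip": 1},{"slide": [0,0,0.005],"spin": 0,"grip": 1},{"slide": [0,0,0.004],"spin": 0,"grip": 1},{"slide": [0,0,0.004],"spin": 0,"grip": 1},{"slide": [0,0,0],"spin": 0,"grip": 1},{"slide": [0,0,0],"spin": 0,"grip": 1}]'

```text
time: 18.23
tool_pos: [0.5311, 0.1185, 0.1406]
ee_rot: [-3.141, -0.001, -0.261]
wrist_force: [-0.5, -0.5, 4.7]
width: 0.0159
finger_force: 29.9
```

Request:
arm_command --plan '[{"slide": [0,0,0.004],"spin": 0,"grip": 1},{"slide": [0,0,0.003],"spin": 0,"grip": 1},{"slide": [0,0,0.002],"spin": 0,"grip": 1},{"slide": [0,0,0],"spin": 0,"grip": 1},{"slide": [0,0,0],"spin": 0,"grip": 1},{"slide": [0,0,0],"spin": 0,"grip": 1}]'

```text
time: 18.98
tool_pos: [0.5309, 0.1185, 0.1358]
ee_rot: [3.142, -0.0, -0.261]
wrist_force: [1.1, 0.5, 3.6]
width: 0.0159
finger_force: 29.9
```

Run:
```python
from h import *
c,im=grab('side','side4.png')
a=cv2.imread('pics/side3.png').astype(int);b=cv2.imread('pics/side4.png').astype(int)
for n in (a,b):
    p=n[200:262,225:264]; m=p.min(2)>150; print(m.sum(), np.argwhere(m)[:,1].min()+225 if m.any() else None)
print(sensors.get_obs()['wrist_force'])
```

```text
82 254
793 237
[0.44486506 0.27686788 3.61129544]
```

The tray has sprung out: its front moved from column 254 to 237 in the side view. Withdrawing now.

Request:
arm_command --plan '[{"slide": [0,0,-0.02],"spin": 0,"grip": 1},{"slide": [0,0,-0.04],"spin": 0,"grip": 1},{"slide": [0,0,-0.06],"spin": 0,"grip": 1},{"slide": [0,0,-0.06],"spin": 0,"grip": 1},{"slide": [0,0,-0.06],"spin": 0,"grip": 1},{"slide": [0,0,0],"spin": -0.9,"grip": 1},{"slide": [0,0,0],"spin": -0.9,"grip": 1},{"slide": [0,0,0],"spin": -0.9,"grip": 1},{"slide": [0,0,0],"spin": -0.9,"grip": 1},{"slide": [0,0,0],"spin": -0.9,"grip": 1}]'

```text
time: 20.27
tool_pos: [0.5301, 0.1183, 0.2548]
ee_rot: [3.141, 0.003, 0.135]
wrist_force: [-0.0, -0.5, -0.5]
width: 0.0159
finger_force: 29.9
```

Request:
arm_command --plan '[{"slide": [0,0,0],"spin": -0.9,"grip": 1},{"slide": [0,0,0],"spin": -0.95,"grip": 1},{"slide": [0,0,0],"spin": 0,"grip": 1},{"slide": [0,0,0],"spin": 0,"grip": 1}]'

```text
time: 20.78
tool_pos: [0.5305, 0.1184, 0.2553]
ee_rot: [-3.142, 0.001, 0.292]
wrist_force: [-0.6, 0.3, -0.8]
width: 0.0157
finger_force: 29.9
```

Request:
arm_command --plan '[{"slide": [-0.0371,0.0947,0],"spin": 0,"grip": 1},{"slide": [-0.0371,0.0947,0],"spin": 0,"grip": 1},{"slide": [-0.0371,0.0947,0],"spin": 0,"grip": 1},{"slide": [-0.0371,0.0947,0],"spin": 0,"grip": 1},{"slide": [-0.0371,0.0947,0],"spin": 0,"grip": 1},{"slide": [-0.0371,0.0947,0],"spin": 0,"grip": 1},{"slide": [-0.0371,0.0947,0],"spin": 0,"grip": 1},{"slide": [-0.0371,0.0947,0],"spin": 0,"grip": 1},{"slide": [0,0,0],"spin": 0,"grip": 1},{"slide": [0,0,0],"spin": 0,"grip": 1}]'

```text
time: 22.02
tool_pos: [0.4983, -0.2866, 0.2556]
ee_rot: [-3.14, 0.0, 0.293]
wrist_force: [-0.3, 1.3, -0.3]
width: 0.0156
finger_force: 29.9
```

Request:
arm_command --plan '[{"slide": [0,0,0.05],"spin": 0,"grip": 1},{"slide": [0,0,0.05],"spin": 0,"grip": 1},{"slide": [0,0,0.03],"spin": 0,"grip": 1},{"slide": [0,0,0.02],"spin": 0,"grip": 1},{"slide": [0,0,0],"spin": 0,"grip": 1},{"slide": [0,0,0],"spin": 0,"grip": 1},{"slide": [0,0,0],"spin": 0,"grip": 1}]'

```text
time: 22.9
tool_pos: [0.4988, -0.2874, 0.1819]
ee_rot: [3.14, -0.001, 0.293]
wrist_force: [-0.2, -0.2, -0.1]
width: 0.016
finger_force: 29.9
```

```bash
python3 w.py w7.png
python3 - <<'E'
from h import *
w=cv2.imread('pics/w7.png'); s=snapshot('side')[:,:,::-1]
cv2.imwrite('pics/side5.png',s)
a=cv2.resize(w[200:320,265:385],(480,480),interpolation=cv2.INTER_CUBIC); b=cv2.resize(s[350:430,290:340],(300,480),interpolation=cv2.INTER_CUBIC)
cv2.imwrite('pics/c5.png',np.hstack([a,b]))
E
```

```text
{'fx': 371.64829954431775, 'fy': 371.64829954431775, 'cx': 322.4937988810872, 'cy': 242.15935190770213, 'position': array([ 0.5800124 , -0.26358773,  0.36406681]), 'rotation': array([-0.28988975, -0.00264206, -1.27671536])} 22.95 [ 0.49873961 -0.2873907   0.18170806] [ 3.14020941e+00 -9.71767684e-04  2.93419095e-01] [-0.00911719 -0.09617593 -1.08538412] 0.01583824456765791
```

View pics/c5.png

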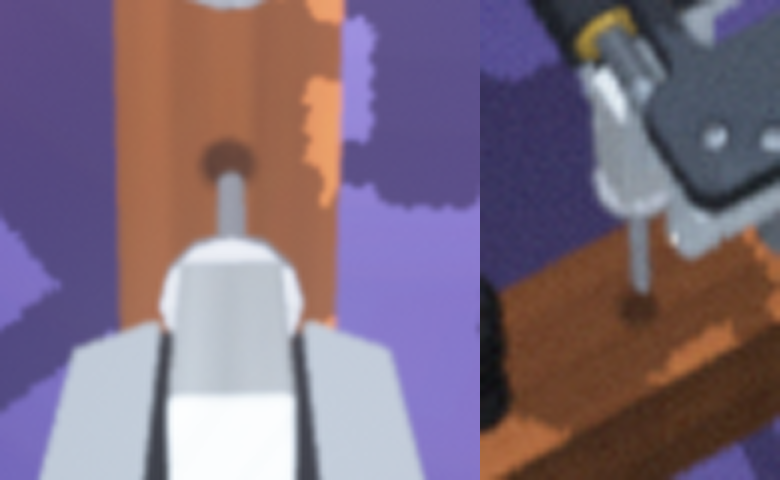

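The tip is just above the hole: wrist crop has the hole at (228,163) and the rod end at (231,172). I'll compute the offset.

Run:
```python
from h import *
import pickle
c=pickle.load(open('pics/w7.png.pkl','rb')); f=lambda x,y:(265+x/4-.4,200+y/4-.4)
ty=.2934; X=np.array([np.cos(ty),np.sin(ty)]);Y=np.array([np.sin(ty),-np.cos(ty)])
H=onz(c,*f(228.5,163),.07,True); T=onz(c,*f(231,184),.0863,True); e=(H-T)[:2]; print(H,T,e@X*1e3,e@Y*1e3)
cs=camera_info('side'); g=lambda x,y:(290+(x-480)/6-.4,350+y/6-.4)
H=onz(cs,*g(638,308),.07); T=onz(cs,*g(641,280),.0863); e=(H-T)[:2]; print(H,T,e@X*1e3,e@Y*1e3)
```

```text
[ 0.49759184 -0.28869931  0.07      ] [ 0.498206   -0.28901311  0.0863    ] -0.49715368170693297 -0.4780130795285458
[ 0.49359656 -0.28701429  0.07      ] [ 0.49482501 -0.28659272  0.0863    ] -1.297872978611276 0.048278718837178054
```

Request:
arm_command --plan '[{"slide": [-0.0016,0,0],"spin": 0,"grip": 1},{"slide": [0,0,0.015],"spin": 0,"grip": 1},{"slide": [0,0,0.015],"spin": 0,"grip": 1},{"slide": [0,0,0.02],"spin": 0,"grip": 1},{"slide": [0,0,0],"spin": 0,"grip": 1},{"slide": [0,0,0],"spin": 0,"grip": 1}]'

```text
time: 23.75
tool_pos: [0.4976, -0.2873, 0.1557]
ee_rot: [3.142, 0.0, 0.294]
wrist_force: [-0.3, -0.2, -0.7]
width: 0.0155
finger_force: 29.9
```

The tip is in the hole with no contact force, so I'll continue down 48.5 mm.

Request:
arm_command --plan '[{"slide": [0,0,0.03],"spin": 0,"grip": 1},{"slide": [0,0,0.03],"spin": 0,"grip": 1},{"slide": [0,0,0.02],"spin": 0,"grip": 1},{"slide": [0,0,0.011],"spin": 0,"grip": 1},{"slide": [0,0,0.006],"spin": 0,"grip": 1},{"slide": [0,0,0],"spin": 0,"grip": 1},{"slide": [0,0,0],"spin": 0,"grip": 1}]'

```text
time: 24.62
tool_pos: [0.4979, -0.2875, 0.1079]
ee_rot: [3.141, -0.001, 0.294]
wrist_force: [0.4, -0.3, 0.0]
width: 0.0159
finger_force: 29.9
```

Request:
arm_command --plan '[{"slide": [0,0,0.0024],"spin": 0,"grip": 1},{"slide": [0,0,0],"spin": 0,"grip": 1},{"slide": [0,0,0],"spin": 0,"grip": -1},{"slide": [0,0,0],"spin": 0,"grip": -1},{"slide": [0,0,0],"spin": 0,"grip": -1},{"slide": [0,0,0],"spin": 0,"grip": -1},{"slide": [0,0,0],"spin": 0,"grip": -1},{"slide": [0,0,0],"spin": 0,"grip": -1},{"slide": [0,0,0],"spin": 0,"grip": -1},{"slide": [0,0,0],"spin": 0,"grip": -1}]'

```text
time: 25.88
tool_pos: [0.4977, -0.2873, 0.1061]
ee_rot: [3.141, -0.0, 0.294]
wrist_force: [-0.3, 0.2, 0.6]
width: 0.0919
finger_force: 0.0
```

Request:
arm_command --plan '[{"slide": [0,0,0],"spin": 0,"grip": -1},{"slide": [0,0,0],"spin": 0,"grip": -1},{"slide": [0,0,-0.05],"spin": 0,"grip": -1},{"slide": [0,0,-0.1],"spin": 0,"grip": -1},{"slide": [0,0,-0.1],"spin": 0,"grip": -1},{"slide": [0,0,-0.05],"spin": 0,"grip": -1},{"slide": [0,0,0],"spin": 0,"grip": -1},{"slide": [0,0,0],"spin": 0,"grip": -1}]'

```text
time: 26.88
tool_pos: [0.4972, -0.287, 0.2543]
ee_rot: [-3.14, 0.002, 0.294]
wrist_force: [-0.8, -0.8, 0.6]
width: 0.0942
finger_force: 0.0
```

```bash
python3 w.py w8.png
python3 - <<'E'
from h import *
w=cv2.imread('pics/w8.png'); grab('side','side6.png'); s=cv2.imread('pics/side6.png')
a=cv2.resize(w[120:300,240:400],(427,480),interpolation=cv2.INTER_CUBIC); b=cv2.resize(s[175:455,220:390],(291,480),interpolation=cv2.INTER_CUBIC)
cv2.imwrite('pics/c6.png',np.hstack([a,b]))
E
```

```text
{'fx': 371.64829954431775, 'fy': 371.64829954431775, 'cx': 322.4937988810872, 'cy': 242.15935190770213, 'position': array([ 0.57902841, -0.26361879,  0.43625222]), 'rotation': array([-2.92715310e-01,  9.71546902e-04, -1.27662737e+00])} 26.925 [ 0.49696209 -0.28686625  0.25369683] [-3.13858890e+00  2.38542285e-03  2.93489328e-01] [ 0.03420126 -0.37779551  0.17638772] 0.09411258437353993
```

View pics/c6.png

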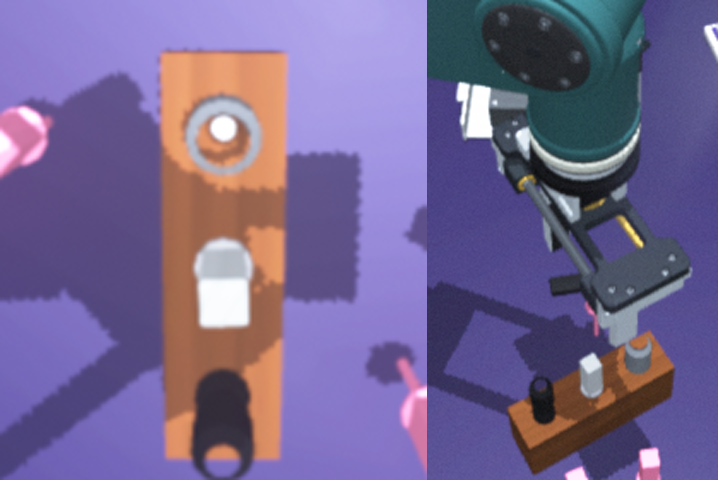

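The pin is seated upright in the middle hole and the fingers are clear of it. The tray (white, left of the dock) is out, so I'm handing in.

```bash
python3 -c "
from bench import ticket; print(ticket.close_job())"
```

```text
the job is handed in; nothing more can be done
None
```

The latch was tripped and the tray sprang out; the pin is back upright in its middle hole and released, and the job is handed in (no verdict was returned).

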